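# Shut and clamp the mould press

## Robot

A 6-joint arm with a two-finger parallel gripper is mounted at the origin on the work surface. World frame = base frame: x ahead of the robot, y to its left, z up, the work surface at z = 0. Lengths are in m, angles in degrees, forces in N, time in s.
With the tool pointing down it reaches from about 0.375 to 0.9 m from the base axis. Payload 3.1 kg.
Tool frame: the origin (TCP) lies midway between the tips of the shut fingers; the grasp point (between the pads) lies 19 mm behind it (bot.hold_point_z is the distance from the TCP to the grasp point, in m); z points along the fingers, y is the line along which they close (so a half turn about z gives the same grasp; the last joint's range is limited). The gripper opens to 87 mm and grips with 3 to 60 N. Pads are 19 mm wide; open, the fingers measure 117 mm over their backs; the gripper's body (75 mm by 190 mm) begins 51 mm behind the grasp point.
Start: joints at [-73.997, 30.224, 82.088, -0, 67.689, -10.227], TCP at [0.276, -0.561, 0.185] pointing down, gripper open.
Joint ranges: [-176.69, 176.69], [-43.24, 126.21], [12.49, 139.97], [-82, 262], [0, 151.66], [-163.58, 163.58]. Speed limits (degrees/s): [159.86, 159.86, 180, 180, 180, 180].

## Interface

Orientations are given as a 3x3 rotation matrix whose columns are the frame's x, y, z axes.
In Python, from rig import read_state, optics, order, bot gives the robot as it stands.
- The arm moves only by the tool drive_tool, never from a script. Its argument "steps" is a list of rows, each a list of 7 numbers: the finger opening in mm, from 0 to 87, then the shift along the tool's x, y, z normalised to -1 to 1, where 1 is 0.12 m, then the turn, a rotation vector about the tool's x, y, z normalised to -1 to 1, where 1 is 1.5 rad. In form: [[jaw, tx, ty, tz, ax, ay, az], ...]. A call has 1 to 8 rows; each row is the pose to reach, as a shift and turn from the pose commanded when the call began, along the tool's axes at that moment; what a row does not reach only later rows make up. A row lasts 1/10 s, in which the tool goes at most 50 mm and 8.59 degrees, less where a joint would pass 70% of its speed; a pose out of reach is approached as far as the arm can. A call with a number of a shift or a turn outside -1 to 1 is refused whole. A call with a gripper value outside its range is refused whole. The fingers move at their own pace and stop on an object; the grip force is fixed at half the most. Time passes only in rows, so rows that repeat a pose let the fingers close. It gives the time, the measured TCP pose, the force, the opening and the grip force at its end, in the units of the state.
- read_state(): the state, without advancing time (a new reading comes with each control period).
- optics.capture(name): name is "scene" or "top" or "wrist"; returns a dict with "color" (480x640x3 uint8, blue, green, red), "range_z" (480x640 float32, m along the optical axis (not along the pixel's ray), 0 where there is no reading), "fx", "fy", "cx", "cy" (pixels), "rvec" (rotation vector, rad) and "tvec" (3), from world to camera coordinates, as OpenCV has them. Camera axes: x right, y down, z forward; pixel columns grow to the right and rows downward; lengths in m; the calibration is good to about 2 mm. A picture is of the moment at which its call begins.
- order.hand_in(): hands the job in; it is judged then, once.
The state is a dict: "time_s": time; "joint_positions": joint angles; "qvel": joint speeds; "tau": joint torques, N m; "position": TCP position; "tcp_rot": TCP orientation; "force": force on the tool from outside, world axes, zero at the start; "moment": the same for the moment, N m; "opening": opening from 0.0 (shut) to 1.0 (fully open); "grasp_force": force on a finger pad.
Only numpy, scipy, OpenCV 4.12 (cv2) and the standard library are available. Lean on these libraries where they do the work, as an engineer would, in place of code of your own. Each camera call takes 0.05 s, during which the arm holds its last target. There are 200 camera calls.

## Task

Close the mould press: press its hinged lid down at the front until it snaps past the catch and is fully home, then turn the T-handle on the lid clockwise until it goes clearly stiff and the mould inside is clamped. Leave the handle there, let go, and leave the other things on the bench as they are.

Things in the scene. Friction and masses are not known exactly. Their poses are not given: they have to be found in the camera images.
- press: Mould press: fixed wooden box 170 (x) by 200 (y) by 75 mm high, walls 12 mm, with a white plaster mould below its rim. Origin: centre of its underside, on the bench; z up. Its front, with the steel catch, faces its own -x, roughly towards the robot (yaw up to 0.45 rad either way); the lid is hinged on its back (+x) top edge.
- lid (a joint): Lid angle, rad: 0 = fully shut, grows as the front edge rises; starts at 0.8 to 1.3. The stiff hinge (0.42 N m) keeps the open lid where it is left. Near 0.08 a tongue under the middle of the front edge meets a sprung roller: 10 to 16 N on the red mark takes it over, and below about 0.02 the roller pulls the lid home and holds it.
- lid_hinge (a point): Middle of the hinge axis, on the lid's underside plane, 75 mm above the bench. Frame fixed in the lid: y = hinge axis, z = normal of its outer (top) face; the lid runs from here along -x: 195 mm long, 200 mm wide, 12 mm thick, overhanging the box's front by 25 mm. A 60 mm wide, 6 mm thick aluminium strip lies across its outer face under the T-handle.
- press_mark (a point): Centre of the red rectangle (25 by 70 mm) on the lid's outer face, at the middle of the front edge: 180 mm from the hinge axis, 15 mm from the front edge, 12 mm above the lid's underside; 87 mm above the bench when shut. Axes as lid_hinge.
- clamp (a joint): Turn of the T-handle, rad, grows clockwise seen from above the lid; starts at 0 to 0.5; 0 = bar parallel to the hinge, red end at the press's +y. Steady friction of 0.3 N m up to 1.0, where the plate meets the mould; beyond, the torque rises by 1.2 N m per rad, to a stop at 1.5. Clamped from 1.10 on; turned past 1.3 and let go, it springs back to about 1.28.
- t_bar (a point): Centre of the T-handle's bar, on the screw axis, 85 mm from the hinge, 62 mm above the lid's underside (137 mm above the bench when shut). The bar, a 12 mm round steel rod, 96 mm long with 16 mm balls on its ends (red at +y, black at -y), lies along this frame's y; z = screw axis, out of the lid. Below: a 14 mm screw and a brass boss 32 mm across, 30 mm below the bar.
- white_paint: Loose bystander: white paint bottle 52 mm across, 95 mm tall, standing. Origin at its underside's centre.
- red_paint: Loose bystander: red paint jar 52 mm across, 85 mm tall, standing. Origin at its underside's centre.
- primer_can: Loose bystander: aluminium can 68 mm across, 110 mm tall, standing. Origin at its underside's centre.
- carved_hand: Loose bystander: pale yellow carved puppet hand, 155 mm long (fingers along +x), 26 mm thick, lying flat. Origin under its palm.
- modelling_spatula: Loose bystander: spatula 190 mm long, lying along its x.
- paint_brush: Loose bystander: paint brush 180 mm long, lying along its x.

How it is judged (in metres and radians):
On the way, in this order (a step that is already met when the one before it is completed fails the run):
1. the lid is pressed shut past its catch (value of joint lid below 0.02 rad), for 0.2 s.
2. with the lid shut, the T-handle is turned until the mould is clamped (value of joint lid below 0.02 rad and value of joint clamp above 1.1 rad), for 0.2 s.
At the end, for the whole second after the job is handed in: The lid is fully shut (below 0.02 rad, 4 mm at its front edge), held by its catch, and the T-handle, let go, rests clamped (at least 1.10 rad, that is 0.1 rad past where the resistance begins to rise) (all of step 2); the robot touches nothing.
It fails at once if a bottle, jar or can is shifted by more than 40 mm or knocked over (distance of any of white_paint, red_paint, primer_can from where it was at the start of the episode above 0.04 m or angle between any of white_paint, red_paint, primer_can's own z axis and vertical above 0.6 rad).
It fails at once if the carved hand, the spatula or the brush is shifted by more than 40 mm (distance of any of carved_hand, modelling_spatula, paint_brush from where it was at the start of the episode above 0.04 m).
It also fails if it takes over 58 s, if anything falls off the work surface, if the arm or the gripper's body presses on something with over 40 N, if the wrist force passes 120 N, or if a joint passes its speed limit or range.

## Working session

There is one attempt and no reset: what is moved stays moved. The work goes in short steps, Python scripts to look and compute and a tool call to move; the robot and the scene stay as the last step left them, time stands still between calls to the robot, and variables do not carry over. Pictures are saved under pics/ and viewed, at most 10 in all, crops included, and the job is handed in when it is done.

Besides the shell and the picture viewer there is one more tool, called after "Request:" by a JSON object that holds its "api" and its "payload". drive_tool: Moves the arm, as the interface text tells. Scaled input: -1 to 1 covers 0.12 m each way for a shift and 1.5 rad each way for a turn. Its arguments: {"type":"object","properties":{"steps":{"type":"array"}},"required":["steps"]}

```bash
mkdir -p pics; cat > h.py <<'E'
import numpy as np, cv2
from rig import read_state, optics, order, bot
def cap(n):
    c=optics.capture(n); R=cv2.Rodrigues(np.array(c['rvec'],float))[0]; t=np.array(c['tvec'],float).ravel()
    z=c['range_z']; v,u=np.mgrid[0:480,0:640]
    P=np.stack([(u-c['cx'])/c['fx']*z,(v-c['cy'])/c['fy']*z,z],-1)
    W=(P-t)@R
    W[z<=0]=np.nan
    return c,W
E
python3 - <<'E'
from h import *
for n in ('scene','top'):
    c,W=cap(n); cv2.imwrite(f'pics/{n}0.png',c['color']); np.savez(f'{n}0.npz',W=W,c=c['color'])
s=read_state(); print(s)
E
```

```text
{'time_s': 0.1, 'joint_positions': array([-7.39980568e+01,  3.02716776e+01,  8.21488694e+01, -2.59320279e-04,
        6.76900559e+01, -1.02286378e+01]), 'qvel': array([ 0.0387606 , -0.12563862, -0.07793051, -0.09963812, -0.03314837,
        0.05907172]), 'tau': array([-7.19170730e-04, -4.40984309e+01, -1.77150947e+01,  6.35460787e-02,
        5.34066057e-02, -4.93628238e-05]), 'position': array([ 0.27604791, -0.55992004,  0.18429158]), 'tcp_rot': array([[ 8.97021922e-01,  4.41985728e-01, -5.36173546e-04],
       [ 4.41985923e-01, -8.97020069e-01,  1.85443089e-03],
       [ 3.38673557e-04, -1.90044633e-03, -9.99998137e-01]]), 'force': array([ 0.01890819, -0.56700751,  0.28139701]), 'moment': array([-0.02508826, -0.02172803, -0.00688678]), 'grasp_force': 0.0, 'opening': 0.9958542138358562}
```

View pics/scene0.png

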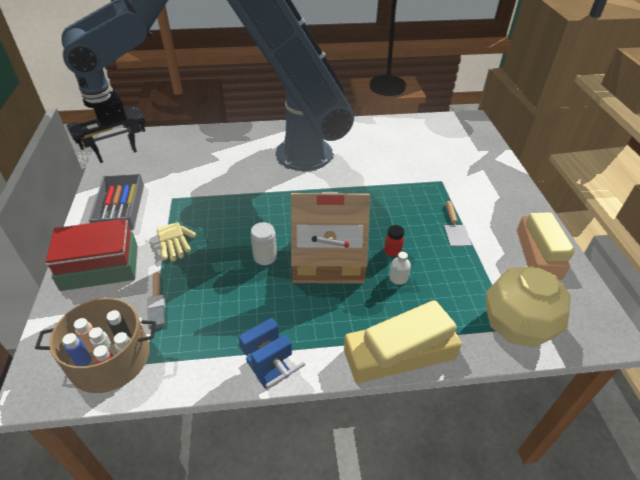

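View pics/top0.png

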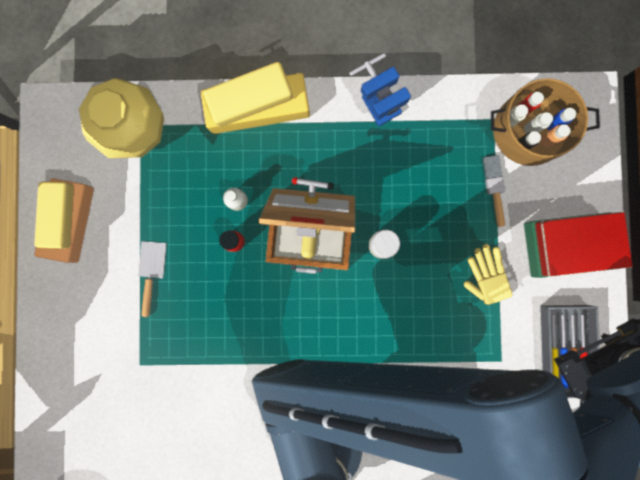

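The scene view shows the open lid at (293–368, 195–280), the red mark at (331,199), the handle's red ball at (346,244) and its black ball at (313,238). The top view shows the box at (265–352, 225–270) with the catch at (306,270), the can at (384,243), the red jar at (231,240) and the white bottle at (235,199).

```bash
python3 - <<'E'
from h import *
np.set_printoptions(precision=4,suppress=True)
d=np.load('scene0.npz');W=d['W'];c=d['c'].astype(int)
hsv=cv2.cvtColor(d['c'],cv2.COLOR_BGR2HSV).astype(int)
red=((hsv[...,0]<8)|(hsv[...,0]>172))&(hsv[...,1]>150)&(hsv[...,2]>90)
def box(m,u0,u1,v0,v1):
    k=np.zeros_like(m);k[v0:v1,u0:u1]=m[v0:v1,u0:u1];return k
mk=box(red,300,365,190,210); print('mark px',np.argwhere(mk).mean(0)[::-1],mk.sum(),np.nanmean(W[mk],0))
rb=box(red,335,355,235,252); print('redball',rb.sum(),np.argwhere(rb).mean(0)[::-1],np.nanmedian(W[rb],0))
bk=box(hsv[...,2]<60,306,325,230,246); print('black',bk.sum(),np.argwhere(bk).mean(0)[::-1],np.nanmedian(W[bk],0))
# lid wood plane: region between mark and strip
Q=W[208:222,300:362].reshape(-1,3);Q=Q[~np.isnan(Q).any(1)]
for _ in range(3):
    m=Q.mean(0);n=np.linalg.svd(Q-m)[2][2];r=(Q-m)@n;Q=Q[abs(r)<max(.003,0*2)]
n*=np.sign(n[0]);print('plane',m,n,len(Q),r.std(),'angle',np.arctan2(np.hypot(n[0],n[1]),n[2]),'yaw',np.arctan2(n[1],n[0]))
d=np.load('top0.npz');T=d['W']
# press rim from top depth: z~0.075
k=(abs(T[...,2]-.075)<.006);k=box(k,250,370,215,290)
pts=T[k];print(k.sum());rect=cv2.minAreaRect(pts[:,:2].astype(np.float32));print('rim',rect,cv2.boxPoints(rect))
for nm,(u,v) in dict(can=(384,243),red=(231,240),white=(235,199)).items():
    P=T[v-4:v+5,u-4:u+5].reshape(-1,3);print(nm,np.nanmedian(P,0))
E
```

```text
mark px [nan nan] 0 [nan nan nan]
redball 14 [346.5 244. ] [0.6561 0.0445 0.1778]
black 12 [314.  238.5] [ 0.6393 -0.0346  0.1895]
plane [0.5733 0.0157 0.2057] [ 0.8928 -0.0969  0.44  ] 689 0.0015117407311019558 angle 1.1151899718476164 yaw -0.10807472276777351
1032
rim ((0.49630245566368103, 0.02300742268562317), (0.200323686003685, 0.10702621191740036), 83.38316345214844) [[ 0.4316 -0.0703]
 [ 0.5379 -0.0827]
 [ 0.561   0.1163]
 [ 0.4547  0.1287]]
can [ 0.5088 -0.1589  0.1104]
red [0.5224 0.2057 0.0853]
white [0.6219 0.1961 0.0738]<stdin>:8: RuntimeWarning: Mean of empty slice.
  ret = um.true_divide(
<stdin>:8: RuntimeWarning: Mean of empty slice
```

Request:
{"api": "drive_tool", "payload": {"steps": [[0, 0, 0, -1, 0, 0, 0.378], [0, 0, 0, -1, 0, 0, 0.378], [0, 0, 0, -1, 0, 0, 0.378], [0, 0, 0, -1, 0, 0, 0.378], [0, 0, 0, -1, 0, 0, 0.378]]}}

```text
time_s: 0.6
position: [0.2763, -0.5606, 0.3058]
tcp_rot: [[0.994, -0.109, 0.0], [-0.109, -0.994, -0.001], [0.0, 0.001, -1.0]]
force: [0.4, 0.0, -0.5]
opening: 0.627
grasp_force: 0.0
```

Request:
{"api": "drive_tool", "payload": {"steps": [[0, 0.4, -1, -0.3, 0, 0, 0], [0, 0.4, -1, -0.3, 0, 0, 0], [0, 0.4, -1, -0.3, 0, 0, 0], [0, 0.4, -1, -0.3, 0, 0, 0]]}}

```text
time_s: 1.0
position: [0.3389, -0.4426, 0.3418]
tcp_rot: [[0.995, -0.102, 0.001], [-0.102, -0.995, 0.002], [0.001, -0.002, -1.0]]
force: [-0.7, -0.3, -0.2]
opening: 0.263
grasp_force: 0.0
```

Request:
{"api": "drive_tool", "payload": {"steps": [[0, 0.4, -1, 0, 0, 0, 0], [0, 0.4, -1, 0, 0, 0, 0], [0, 0.4, -1, 0, 0, 0, 0], [0, 0.4, -1, 0, 0, 0, 0]]}}

```text
time_s: 1.4
position: [0.3984, -0.3291, 0.34]
tcp_rot: [[0.995, -0.103, -0.001], [-0.103, -0.995, 0.003], [-0.002, -0.003, -1.0]]
force: [0.8, -0.8, 1.0]
opening: 0.014
grasp_force: 0.0
```

Request:
{"api": "drive_tool", "payload": {"steps": [[0, 0.4, -1, 0, 0, 0, 0], [0, 0.4, -1, 0, 0, 0, 0], [0, 0.4, -1, 0, 0, 0, 0], [0, 0.4, -1, 0, 0, 0, 0]]}}

```text
time_s: 1.8
position: [0.4592, -0.2165, 0.3402]
tcp_rot: [[0.995, -0.104, -0.001], [-0.104, -0.995, 0.002], [-0.001, -0.002, -1.0]]
force: [0.6, -0.2, -0.5]
opening: 0.006
grasp_force: 0.0
```

Request:
{"api": "drive_tool", "payload": {"steps": [[0, 0.4, -1, 0, 0, 0, 0], [0, 0.4, -1, 0, 0, 0, 0], [0, 0.4, -1, 0, 0, 0, 0], [0, 0.4, -1, 0, 0, 0, 0]]}}

```text
time_s: 2.2
position: [0.5204, -0.1034, 0.3402]
tcp_rot: [[0.994, -0.105, -0.001], [-0.105, -0.994, 0.001], [-0.001, -0.001, -1.0]]
force: [-0.2, 0.8, -0.1]
opening: 0.004
grasp_force: 0.0
```

Request:
{"api": "drive_tool", "payload": {"steps": [[0, 0.5, -1, 0, 0, 0, 0], [0, 0.5, -1, 0, 0, 0, 0], [0, 0.5, -1, 0, 0, 0, 0], [0, 0.5, -1, 0, 0, 0, 0], [0, 0.5, -1, 0, 0, 0, 0]]}}

```text
time_s: 2.7
position: [0.5921, 0.0064, 0.34]
tcp_rot: [[0.994, -0.109, -0.002], [-0.109, -0.994, -0.001], [-0.002, 0.002, -1.0]]
force: [0.3, -0.0, 0.3]
opening: 0.006
grasp_force: 0.0
```

Request:
{"api": "drive_tool", "payload": {"steps": [[0, 0, 0, 0.4, 0, 0, 0], [0, 0, 0, 0.8, 0, 0, 0], [0, 0, 0, 0.8, 0, 0, 0], [0, 0, 0, 0.8, 0, 0, 0]]}}

```text
time_s: 3.1
position: [0.5918, 0.0064, 0.2453]
tcp_rot: [[0.994, -0.111, -0.002], [-0.111, -0.994, -0.0], [-0.001, 0.001, -1.0]]
force: [0.2, -0.2, 0.6]
opening: 0.006
grasp_force: 0.0
```

```bash
python3 - <<'E'
from h import *
c,W=cap('scene');cv2.imwrite('pics/s1.png',cv2.resize(c['color'][130:310,220:460],None,fx=3,fy=3))
print(read_state()['position'])
E
```

```text
[0.59347574 0.00648006 0.24710652]
```

View pics/s1.png

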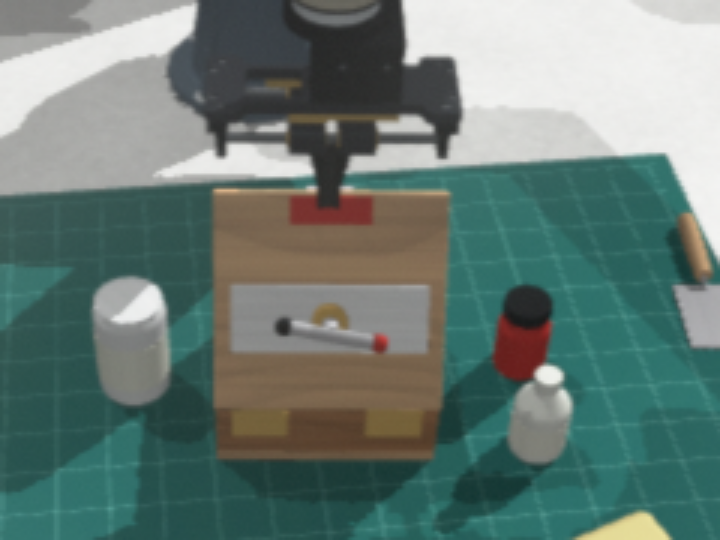

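The picture shows the shut fingertips at (329,205), in front of the red mark at (331,210) and clear of the T-handle. Next I swing the lid down along its arc.

Request:
{"api": "drive_tool", "payload": {"steps": [[0, -0.2, -0.04, 0.03, 0, 0, 0], [0, -0.36, -0.04, 0.1, 0, 0, 0], [0, -0.5, -0.04, 0.18, 0, 0, 0], [0, -0.62, -0.04, 0.27, 0, 0, 0], [0, -0.73, -0.04, 0.38, 0, 0, 0], [0, -0.83, -0.04, 0.49, 0, 0, 0], [0, -0.92, -0.04, 0.61, 0, 0, 0], [0, -0.92, -0.04, 0.61, 0, 0, 0]]}}

```text
time_s: 3.95
position: [0.4826, 0.0248, 0.1733]
tcp_rot: [[0.994, -0.109, 0.001], [-0.109, -0.994, -0.0], [0.001, 0.0, -1.0]]
force: [-0.1, -0.1, 0.7]
opening: 0.005
grasp_force: 0.0
```

Request:
{"api": "drive_tool", "payload": {"steps": [[0, -0.08, 0, 0.14, 0, 0, 0], [0, -0.15, 0, 0.28, 0, 0, 0], [0, -0.21, 0, 0.42, 0, 0, 0], [0, -0.26, 0, 0.54, 0, 0, 0], [0, -0.26, 0, 0.54, 0, 0, 0]]}}

```text
time_s: 4.45
position: [0.4529, 0.0281, 0.1078]
tcp_rot: [[0.994, -0.109, 0.001], [-0.109, -0.994, -0.0], [0.001, 0.0, -1.0]]
force: [-0.2, 1.0, -0.2]
opening: 0.01
grasp_force: 0.0
```

```bash
python3 - <<'E'
from h import *
c,W=cap('scene');cv2.imwrite('pics/s2.png',cv2.resize(c['color'][130:310,220:460],None,fx=3,fy=3))
s=read_state();print(s['position'],s['force'])
E
```

```text
[0.45412651 0.02790969 0.10845993] [-0.14453184 -0.03918998 -0.03012502]
```

View pics/s2.png

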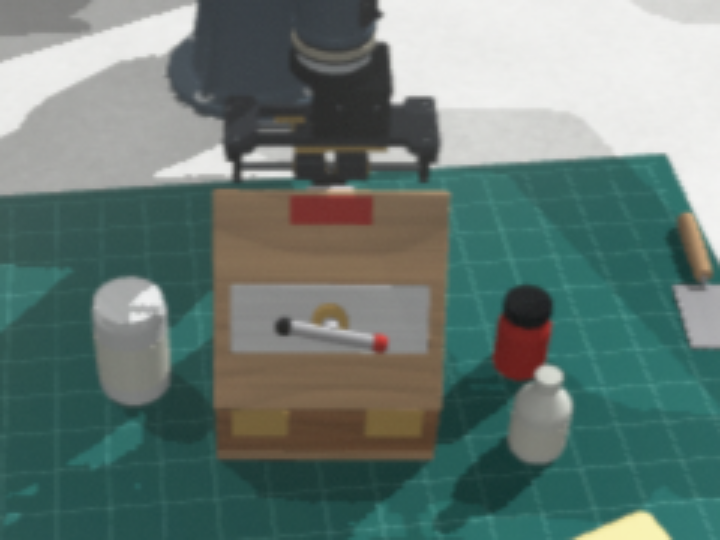

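The lid hasn't moved: the mark is still at (331,210), and the fingers passed over the front edge and are now on the robot side of it. I'll re-measure the lid edge and mark before going back.

```bash
python3 - <<'E'
from h import *
np.set_printoptions(precision=4,suppress=True)
d=np.load('scene0.npz');W=d['W'];hsv=cv2.cvtColor(d['c'],cv2.COLOR_BGR2HSV)
print(hsv[199,325:336:5])
for v in list(range(190,212,2))+[215,220,252,258,262,266,268,270]: print(v,W[v,305],W[v,331],W[v,355])
E
```

```text
[[  1 137 121]
 [  1 139 119]
 [  1 138 120]]
190 [ 0.2143 -0.0168  0.    ] [0.2267 0.0701 0.0028] [ 0.2295  0.152  -0.0017]
192 [ 0.2276 -0.0181  0.0022] [0.5265 0.0216 0.2407] [ 0.2353  0.1513 -0.0057]
194 [ 0.5422 -0.047   0.2526] [0.5487 0.0182 0.2525] [0.5562 0.0781 0.2535]
196 [ 0.5442 -0.0472  0.2478] [0.5537 0.0175 0.2501] [0.5572 0.0783 0.2478]
198 [ 0.5462 -0.0475  0.2429] [0.5553 0.0175 0.2449] [0.5581 0.0786 0.242 ]
200 [ 0.5504 -0.0479  0.2399] [0.5596 0.017  0.242 ] [0.5625 0.078  0.2392]
202 [ 0.5512 -0.048   0.234 ] [0.5595 0.0172 0.2353] [0.565  0.0778 0.2347]
204 [ 0.5528 -0.0482  0.2287] [0.5623 0.017  0.2311] [0.5674 0.0777 0.2301]
206 [ 0.5563 -0.0486  0.2251] [0.5613 0.0173 0.2236] [0.5698 0.0776 0.2255]
208 [ 0.5603 -0.049   0.2219] [0.5644 0.0171 0.2195] [0.5723 0.0775 0.2209]
210 [ 0.5601 -0.049   0.215 ] [0.5675 0.0168 0.2155] [0.5748 0.0774 0.2164]
215 [ 0.5665 -0.0497  0.2036] [0.5705 0.0168 0.2011] [0.579  0.0776 0.2031]
220 [ 0.5693 -0.0501  0.189 ] [0.5777 0.0162 0.1903] [0.5897 0.0762 0.1956]
252 [ 0.6127 -0.0549  0.1157] [0.6203 0.0127 0.1161] [0.6267 0.0752 0.116 ]
258 [ 0.6205 -0.0558  0.1011] [0.6273 0.0122 0.1007] [0.6349 0.0747 0.1017]
262 [ 0.625  -0.0563  0.0905] [0.6327 0.0118 0.091 ] [0.6424 0.0739 0.0944]
266 [ 0.6285 -0.0567  0.0786] [0.6372 0.0115 0.0803] [0.6439 0.0746 0.0803]
268 [ 0.6258 -0.0565  0.0678] [0.6278 0.0134 0.0617] [0.6374 0.0768 0.0649]
270 [ 0.6242 -0.0564  0.0579] [0.6289 0.0134 0.0549] [0.6382 0.0772 0.0577]
```

Request:
{"api": "drive_tool", "payload": {"steps": [[0, -0.1, 0, -0.4, 0, 0, 0], [0, -0.1, 0, -0.8, 0, 0, 0], [0, -0.1, 0, -1, 0, 0, 0], [0, -0.1, 0, -1, 0, 0, 0]]}}

```text
time_s: 4.9
position: [0.4455, 0.0289, 0.2332]
tcp_rot: [[0.994, -0.109, 0.015], [-0.109, -0.994, -0.003], [0.015, 0.001, -1.0]]
force: [0.4, -0.2, -0.4]
opening: 0.005
grasp_force: 0.0
```

Request:
{"api": "drive_tool", "payload": {"steps": [[0, 0, 0, -0.4, 0, 0, 0], [0, 0, 0, -0.8, 0, 0, 0], [0, 0, 0, -0.8, 0, 0, 0], [0, 0.4, 0, -0.8, 0, 0, 0], [0, 0.8, 0, -0.8, 0, 0, 0], [0, 1, 0, -0.8, 0, 0, 0], [0, 1, 0, -0.8, 0, 0, 0]]}}

```text
time_s: 5.6
position: [0.5625, 0.0159, 0.3222]
tcp_rot: [[0.994, -0.11, 0.001], [-0.11, -0.994, -0.0], [0.001, 0.0, -1.0]]
force: [-0.9, 0.9, 0.3]
opening: 0.003
grasp_force: 0.0
```

Request:
{"api": "drive_tool", "payload": {"steps": [[0, 0.25, 0.05, 0, 0, 0, 0], [0, 0.25, 0.05, 0, 0, 0, 0], [0, 0.25, 0.05, 0.4, 0, 0, 0], [0, 0.25, 0.05, 0.8, 0, 0, 0], [0, 0.25, 0.05, 0.8, 0, 0, 0]]}}

```text
time_s: 6.1
position: [0.5813, 0.0088, 0.2209]
tcp_rot: [[0.994, -0.109, -0.017], [-0.109, -0.994, 0.003], [-0.017, -0.001, -1.0]]
force: [-0.3, 1.1, -1.0]
opening: 0.005
grasp_force: 0.0
```

```bash
cat >> h.py <<'E'
def proj(c,p):
    K=np.array([[c['fx'],0,c['cx']],[0,c['fy'],c['cy']],[0,0,1]],float)
    return cv2.projectPoints(np.array([p],float),np.array(c['rvec'],float),np.array(c['tvec'],float),K,None)[0].ravel()
E
python3 - <<'E'
from h import *
c,W=cap('scene');p=read_state()['position'];print(p,proj(c,p),proj(c,[.5918,.0064,.245]))
cv2.imwrite('pics/s3.png',cv2.resize(c['color'][150:270,260:420],None,fx=4,fy=4))
E
```

```text
[0.58467355 0.00824757 0.22467744] [328.67885213 211.97636652] [328.54725132 207.75038725]
```

View pics/s3.png

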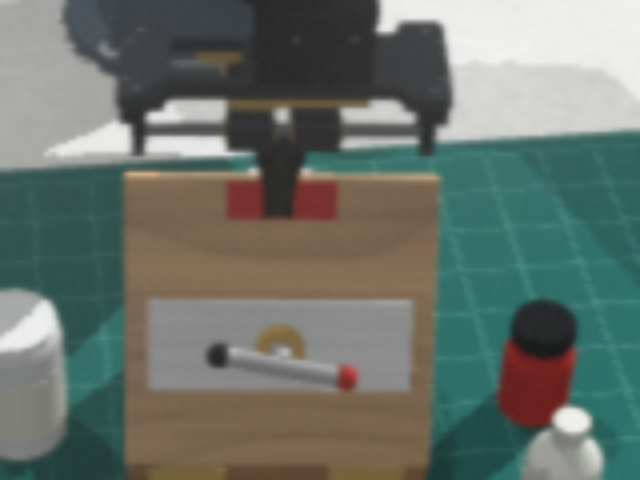

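```bash
python3 - <<'E'
from h import *
np.set_printoptions(precision=4,suppress=True)
c,W=cap('scene');s=read_state();print(s['position'],proj(c,s['position']),c['color'][190:215:3,329].tolist())
for v in range(186,214,2): print(v,W[v,329],W[v,331])
E
```

```text
[0.5876 0.0078 0.2275] [328.6729 211.9064] [[47, 49, 48], [45, 47, 46], [44, 46, 45], [46, 47, 46], [45, 46, 47], [76, 96, 122], [83, 104, 126], [79, 101, 121], [78, 99, 120]]
186 [0.5881 0.0062 0.31  ] [0.5931 0.0102 0.3137]
188 [0.5969 0.005  0.3111] [0.5945 0.0101 0.3088]
190 [0.596  0.0053 0.3043] [0.5951 0.0102 0.3032]
192 [0.5942 0.0057 0.2968] [0.596  0.0103 0.2978]
194 [0.5879 0.0069 0.2854] [0.5956 0.0105 0.2914]
196 [0.5917 0.0065 0.2823] [0.5967 0.0105 0.2861]
198 [0.5921 0.0066 0.2764] [0.5986 0.0104 0.2814]
200 [0.5964 0.0061 0.2738] [0.5967 0.0109 0.2735]
202 [0.5968 0.0062 0.2678] [0.5953 0.0114 0.2661]
204 [0.5594 0.0123 0.2291] [0.5651 0.0165 0.2335]
206 [0.5638 0.0118 0.2262] [0.5613 0.0173 0.2235]
208 [0.5657 0.0117 0.2211] [0.5656 0.0169 0.2206]
210 [0.5715 0.011  0.2195] [0.5732 0.0158 0.2206]
212 [0.5704 0.0113 0.2118] [0.5743 0.0159 0.2148]
```

The fingertip is seen at about (329,203), which is z ≈ 0.264. That is about 35 mm higher than the reported TCP, which explains the miss. I'll go deeper and feel for contact.

Request:
{"api": "drive_tool", "payload": {"steps": [[0, 0, 0, 0.1, 0, 0, 0], [0, 0, 0, 0.25, 0, 0, 0], [0, 0, 0, 0.25, 0, 0, 0], [0, -0.1, -0.04, 0.25, 0, 0, 0], [0, -0.2, -0.04, 0.25, 0, 0, 0], [0, -0.3, -0.04, 0.27, 0, 0, 0], [0, -0.3, -0.04, 0.27, 0, 0, 0]]}}

```text
time_s: 6.9
position: [0.5515, 0.0167, 0.1959]
tcp_rot: [[0.994, -0.108, 0.0], [-0.108, -0.994, -0.0], [0.0, 0.0, -1.0]]
force: [0.6, 0.2, 0.0]
opening: 0.008
grasp_force: 0.0
```

```bash
python3 - <<'E'
from h import *
np.set_printoptions(precision=4,suppress=True)
c,W=cap('scene');s=read_state();print(s['position'],s['force'],proj(c,s['position']))
for v in range(184,226,2): print(v,W[v,303],W[v,330],c['color'][v,330])
E
```

```text
[0.5524 0.0166 0.1959] [ 0.7055 -0.2294 -0.2826] [329.9038 211.8696]
184 [ 0.1802 -0.0204 -0.0008] [0.5456 0.0151 0.2821] [63 68 69]
186 [nan nan nan] [0.5543 0.0139 0.2828] [48 50 50]
188 [ 0.2039 -0.0226  0.0008] [0.5623 0.0129 0.2829] [47 49 49]
190 [ 0.2168 -0.0238  0.0025] [0.5603 0.0134 0.275 ] [47 49 49]
192 [ 0.5197 -0.05    0.2411] [0.5633 0.0131 0.2712] [48 49 50]
194 [ 0.5276 -0.0508  0.241 ] [0.5568 0.0143 0.2594] [45 47 47]
196 [ 0.5317 -0.0512  0.2379] [0.5597 0.014  0.2553] [46 48 48]
198 [ 0.5331 -0.0514  0.2324] [0.5637 0.0136 0.2522] [45 47 47]
200 [ 0.5317 -0.0513  0.2245] [0.5612 0.0142 0.2436] [45 47 47]
202 [ 0.5404 -0.0522  0.2252] [0.5479 0.0165 0.2256] [45 49 49]
204 [ 0.541  -0.0523  0.2191] [0.5451 0.0172 0.2165] [ 77  96 115]
206 [ 0.546  -0.0528  0.2166] [0.5505 0.0165 0.2143] [ 82 106 126]
208 [ 0.548  -0.053   0.2116] [0.5529 0.0163 0.2096] [ 84 107 128]
210 [ 0.5496 -0.0532  0.2062] [0.5574 0.0158 0.2067] [ 82 105 126]
212 [ 0.5537 -0.0536  0.203 ] [0.5576 0.016  0.2001] [ 81 103 123]
214 [ 0.5563 -0.0539  0.1984] [0.5602 0.0158 0.1955] [ 88 113 137]
216 [ 0.5569 -0.0541  0.1921] [0.5645 0.0153 0.1924] [ 90 116 139]
218 [ 0.5632 -0.0547  0.1908] [0.5699 0.0146 0.1904] [ 90 115 139]
220 [ 0.5642 -0.0548  0.1848] [0.5731 0.0143 0.1864] [ 91 116 140]
222 [ 0.5676 -0.0552  0.1809] [0.5734 0.0145 0.1796] [ 87 109 130]
224 [ 0.573  -0.0557  0.1789] [0.5824 0.0132 0.181 ] [135 138 139]
```

The lid is moving now: its edge dropped from z 0.2525 to 0.241, so θ ≈ 1.02. I'll continue along the arc with the 37 mm tip offset.

Request:
{"api": "drive_tool", "payload": {"steps": [[0, -0.17, 0, 0.09, 0, 0, 0], [0, -0.29, 0, 0.19, 0, 0, 0], [0, -0.4, 0, 0.3, 0, 0, 0], [0, -0.5, 0, 0.41, 0, 0, 0], [0, -0.59, 0, 0.53, 0, 0, 0], [0, -0.66, 0, 0.66, 0, 0, 0], [0, -0.72, 0, 0.8, 0, 0, 0], [0, -0.72, 0, 0.8, 0, 0, 0]]}}

```text
time_s: 7.75
position: [0.4649, 0.0261, 0.0977]
tcp_rot: [[0.994, -0.109, -0.005], [-0.109, -0.994, 0.001], [-0.005, -0.0, -1.0]]
force: [-0.9, 0.4, 0.5]
opening: 0.007
grasp_force: 0.0
```

```bash
python3 - <<'E'
from h import *
np.set_printoptions(precision=4,suppress=True)
c,W=cap('scene');s=read_state();print(s['position'],s['force'])
cv2.imwrite('pics/s4.png',cv2.resize(c['color'][150:300,260:420],None,fx=4,fy=4))
E
```

```text
[0.4667 0.0258 0.0986] [ 0.4807 -0.3297  0.2537]
```

View pics/s4.png

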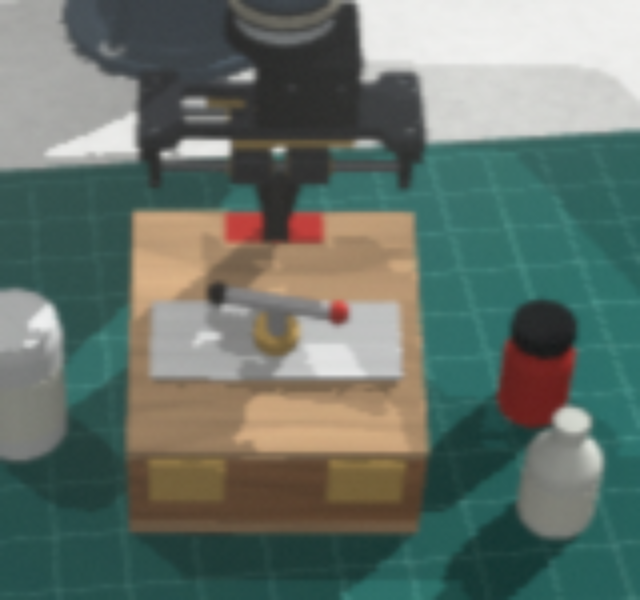

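The lid follows: the finger sits on the mark at (275,235) in the crop, with the lid at about 0.3 rad. Next I press down to the catch and over it.

Request:
{"api": "drive_tool", "payload": {"steps": [[0, -0.05, 0, 0.1, 0, 0, 0], [0, -0.08, 0, 0.18, 0, 0, 0], [0, -0.1, 0, 0.24, 0, 0, 0], [0, -0.1, 0, 0.27, 0, 0, 0], [0, -0.1, 0, 0.3, 0, 0, 0], [0, -0.1, 0, 0.33, 0, 0, 0], [0, -0.1, 0, 0.36, 0, 0, 0]]}}

```text
time_s: 8.5
position: [0.4552, 0.027, 0.0568]
tcp_rot: [[0.994, -0.109, -0.0], [-0.109, -0.994, -0.0], [-0.0, 0.0, -1.0]]
force: [-3.6, 0.5, 8.3]
opening: 0.006
grasp_force: 4.1
```

Request:
{"api": "drive_tool", "payload": {"steps": [[0, 0, 0, 0.03, 0, 0, 0], [0, 0, 0, 0.05, 0, 0, 0], [0, 0, 0, 0.07, 0, 0, 0], [0, 0, 0, 0.08, 0, 0, 0]]}}

```text
time_s: 8.9
position: [0.4554, 0.027, 0.0493]
tcp_rot: [[0.994, -0.108, 0.001], [-0.108, -0.994, -0.0], [0.001, 0.0, -1.0]]
force: [-8.6, -0.3, 50.5]
opening: 0.002
grasp_force: 24.9
```

It bottomed at 50 N with the tip at z ≈ 0.087, so the lid should be home. I'll lift off and check.

Request:
{"api": "drive_tool", "payload": {"steps": [[0, 0, 0, -0.1, 0, 0, 0], [0, 0, 0, -0.4, 0, 0, 0], [0, 0, 0, -0.8, 0, 0, 0], [0, 0, 0, -1, 0, 0, 0], [0, 0, 0, -1, 0, 0, 0]]}}

```text
time_s: 9.4
position: [0.4591, 0.0264, 0.1695]
tcp_rot: [[0.994, -0.109, 0.01], [-0.109, -0.994, -0.002], [0.01, 0.001, -1.0]]
force: [0.5, 0.0, 0.3]
opening: 0.005
grasp_force: 0.0
```

Request:
{"api": "drive_tool", "payload": {"steps": [[65, 0, 0, -0.3, 0, 0, 0], [65, 0, 0, -0.5, 0, 0, 0], [65, 0, 0, -0.5, 0, 0, 0], [65, 0, 0, -0.5, 0, 0, 0], [65, 0, 0, -0.5, 0, 0, 0], [65, 0, 0, -0.5, 0, 0, 0], [65, 0, 0, -0.5, 0, 0, 0]]}}

```text
time_s: 10.1
position: [0.4547, 0.0271, 0.2248]
tcp_rot: [[0.994, -0.109, -0.002], [-0.109, -0.994, 0.0], [-0.003, -0.0, -1.0]]
force: [-1.1, -0.7, 0.1]
opening: 0.558
grasp_force: 0.0
```

```bash
python3 - <<'E'
from h import *
np.set_printoptions(precision=4,suppress=True)
c,W=cap('scene');s=read_state();print(s['position'],s['opening'],s['joint_positions'])
cv2.imwrite('pics/s5.png',cv2.resize(c['color'][140:300,250:430],None,fx=4,fy=3.75))
np.savez('s5.npz',W=W,c=c['color'])
hsv=cv2.cvtColor(c['color'],cv2.COLOR_BGR2HSV).astype(int)
red=((hsv[...,0]<8)|(hsv[...,0]>172))&(hsv[...,1]>110)&(hsv[...,2]>80)
def comps(m,u0,u1,v0,v1):
    k=np.zeros(m.shape,np.uint8);k[v0:v1,u0:u1]=m[v0:v1,u0:u1]
    n,l,st,ce=cv2.connectedComponentsWithStats(k)
    for i in range(1,n):
        if st[i,4]>4: print(ce[i],st[i,4],np.nanmedian(W[l==i],0))
print('red');comps(red,290,370,190,260);print('dark');comps(hsv[...,2]<65,300,330,205,250)
Q=W[245:258,300:358].reshape(-1,3);print('lid z',np.nanmedian(Q,0))
for v in range(200,270,3): print(v,W[v,300],W[v,360])
E
```

```text
[0.4549 0.027  0.2251] 0.6022145071324357 [-10.6979  14.0545 102.4064  -0.0005  63.6501  85.5626]
red
[327.5804 216.4825] 143 [0.45   0.027  0.0876]
[343.8125 227.4375] 16 [0.5583 0.0548 0.1419]
dark
[313.8333 224.3333] 6 [ 0.5366 -0.0231  0.1414]
lid z [0.5887 0.011  0.0877]
200 [ 0.2633 -0.0382 -0.0012] [0.2908 0.1576 0.005 ]
203 [ 0.2788 -0.0396 -0.0009] [ 0.2981  0.1568 -0.0017]
206 [ 0.2982 -0.0413  0.0029] [ 0.3143  0.1538 -0.0005]
209 [ 0.3127 -0.0426  0.0027] [0.3319 0.1504 0.0021]
212 [ 0.3208 -0.0434 -0.003 ] [0.3476 0.1475 0.0032]
215 [ 0.4383 -0.0527  0.0897] [0.4521 0.1224 0.0857]
218 [ 0.4507 -0.0538  0.0892] [0.4653 0.1199 0.0861]
221 [ 0.4635 -0.0549  0.0892] [0.4775 0.1178 0.0856]
224 [ 0.4726 -0.0558  0.086 ] [0.4903 0.1154 0.0858]
227 [ 0.4841 -0.0569  0.085 ] [0.5051 0.1126 0.0882]
230 [ 0.4974 -0.058   0.086 ] [0.5167 0.1105 0.0876]
233 [ 0.5164 -0.0597  0.0926] [0.5308 0.1078 0.0896]
236 [ 0.5309 -0.0609  0.0952] [0.5383 0.1068 0.0853]
239 [ 0.5408 -0.0618  0.0934] [0.5521 0.1041 0.0873]
242 [ 0.5527 -0.0629  0.0936] [0.5632 0.1022 0.0868]
245 [ 0.5614 -0.0637  0.0908] [0.5764 0.0997 0.0886]
248 [ 0.567  -0.0643  0.0849] [0.5851 0.0983 0.0859]
251 [ 0.5799 -0.0655  0.0866] [0.5995 0.0954 0.0893]
254 [ 0.5917 -0.0665  0.0873] [0.6098 0.0936 0.0885]
257 [ 0.6068 -0.0678  0.0917] [0.6205 0.0917 0.0884]
260 [ 0.6118 -0.0684  0.0855] [0.6308 0.0898 0.0879]
263 [ 0.6174 -0.0689  0.0798] [0.635  0.0896 0.0806]
266 [ 0.6287 -0.07    0.0804] [0.6421 0.0887 0.0767]
269 [ 0.6203 -0.0695  0.0592] [0.6366 0.091  0.0583]
```

View pics/s5.png

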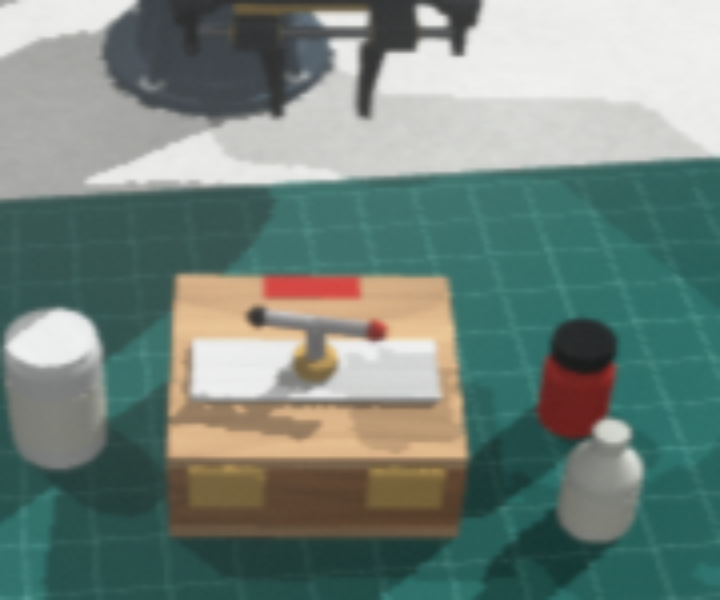

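The lid lies flat at z ≈ 0.087 and the catch holds it. The T-handle runs from the black ball at (257,317) to the red ball at (377,330) in the crop, with its centre at about (0.545, 0.016) and φ ≈ 0.16. The plan is to straddle the bar with open fingers and turn about the screw axis. First I go above it at the right yaw.

Request:
{"api": "drive_tool", "payload": {"steps": [[55, 0.3, 0, 0, 0, 0, -0.533], [55, 0.6, 0, 0, 0, 0, -0.533], [55, 0.755, 0, 0, 0, 0, -0.533], [55, 0.755, 0, 0, 0, 0, -0.533], [55, 0.755, 0, 0, 0, 0, -0.533], [55, 0.755, 0, 0, 0, 0, -0.533], [55, 0.755, 0, 0, 0, 0, -0.533]]}}

```text
time_s: 10.85
position: [0.5452, 0.0171, 0.2254]
tcp_rot: [[0.771, 0.637, -0.001], [0.637, -0.771, 0.0], [-0.001, -0.001, -1.0]]
force: [0.7, 0.5, 0.2]
opening: 0.636
grasp_force: 0.0
```

```bash
python3 - <<'E'
from h import *
np.set_printoptions(precision=4,suppress=True)
c,W=cap('scene');s=read_state();print(s['position'],s['opening']*87,s['joint_positions'],np.degrees(np.arctan2(s['tcp_rot'][1,0],s['tcp_rot'][0,0])))
cv2.imwrite('pics/s6.png',cv2.resize(c['color'][140:270,250:410],None,fx=4.5,fy=4.5))
g=cv2.cvtColor(c['color'],cv2.COLOR_BGR2GRAY)
m=(g<62)&(W[...,2]>.2)&(W[...,2]<.34)
z=W[...,2]
for lo in np.arange(.22,.33,.01):
    k=m&(z>=lo)&(z<lo+.01)
    if k.sum()>3:
        P=W[k];print(round(lo,2),k.sum(),P.min(0),P.max(0))
E
```

```text
[0.5453 0.0171 0.2255] 54.65809234920392 [-9.9419 21.4002 90.7367  0.0022 67.9075 40.5747] 39.482553240958026
0.22 300 [-0.7394 -1.0289  0.2201] [0.0797 1.0396 0.23  ]
0.23 315 [-0.7328 -1.0299  0.23  ] [0.0931 1.0402 0.24  ]
0.24 367 [-0.7386 -1.0292  0.2402] [0.0994 1.035  0.2499]
0.25 374 [-0.7365 -1.0325  0.25  ] [0.1062 1.0366 0.26  ]
0.26 399 [-0.7436 -1.032   0.26  ] [0.5768 1.0387 0.27  ]
0.27 376 [-0.7366 -1.0285  0.2701] [0.577  1.0367 0.28  ]
0.28 335 [-0.7335 -1.0287  0.28  ] [0.5765 1.0408 0.29  ]
0.29 298 [-0.7348 -1.0306  0.29  ] [0.5802 1.0253 0.3   ]
0.3 264 [-0.743  -1.0298  0.3   ] [0.5805 1.0263 0.31  ]
0.31 194 [-0.7314 -1.0314  0.3102] [0.5833 1.0272 0.3198]
0.32 162 [-0.7082 -1.0275  0.3201] [0.531  1.0241 0.33  ]
0.33 141 [-0.5126 -1.0269  0.3302] [0.6295 1.0288 0.34  ]
```

View pics/s6.png

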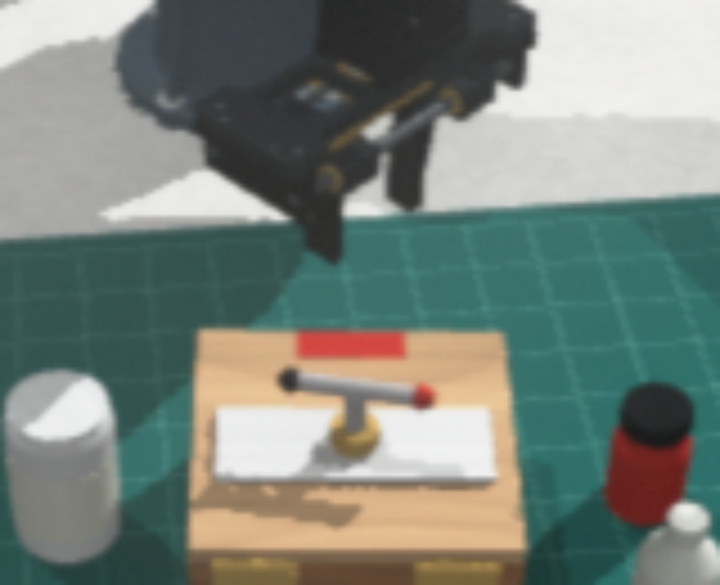

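The tips are at z ≈ 0.262 (TCP 0.225), so the same 37 mm offset applies. In the crop the fingers, at (325,262) and (405,205), clear the bar on the correct counter-clockwise sides. I descend now.

Request:
{"api": "drive_tool", "payload": {"steps": [[55, 0, 0, 0.35, 0, 0, 0], [55, 0, 0, 0.7, 0, 0, 0], [55, 0, 0, 0.9, 0, 0, 0], [55, 0, 0, 0.9, 0, 0, 0]]}}

```text
time_s: 11.3
position: [0.5422, 0.0176, 0.1145]
tcp_rot: [[0.772, 0.636, -0.009], [0.636, -0.772, 0.001], [-0.006, -0.007, -1.0]]
force: [-0.3, 0.3, 0.1]
opening: 0.632
grasp_force: 0.0
```

Request:
{"api": "drive_tool", "payload": {"steps": [[55, 0, 0, 0.08, 0, 0, 0], [55, 0, 0, 0.16, 0, 0, 0], [55, 0, 0, 0.25, 0, 0, 0], [55, 0, 0, 0.25, 0, 0, 0]]}}

```text
time_s: 11.7
position: [0.5447, 0.0172, 0.0871]
tcp_rot: [[0.771, 0.637, -0.002], [0.637, -0.771, 0.0], [-0.001, -0.001, -1.0]]
force: [-0.1, -0.1, 0.2]
opening: 0.63
grasp_force: 0.0
```

Request:
{"api": "drive_tool", "payload": {"steps": [[55, 0, 0, 0, 0, 0, 0.08], [55, 0, 0, 0, 0, 0, 0.16], [55, 0, 0, 0, 0, 0, 0.24], [55, 0, 0, 0, 0, 0, 0.32], [55, 0, 0, 0, 0, 0, 0.4], [55, 0, 0, 0, 0, 0, 0.48], [55, 0, 0, 0, 0, 0, 0.54], [55, 0, 0, 0, 0, 0, 0.54]]}}

```text
time_s: 12.5
position: [0.543, 0.0172, 0.0881]
tcp_rot: [[0.993, -0.118, -0.004], [-0.118, -0.993, -0.0], [-0.004, 0.001, -1.0]]
force: [-4.4, 0.2, 1.7]
opening: 0.63
grasp_force: 2.5
```

```bash
cat >> h.py <<'E'
def bar(name):
    c,W=cap('scene');s=read_state();hsv=cv2.cvtColor(c['color'],cv2.COLOR_BGR2HSV).astype(int)
    red=((hsv[...,0]<8)|(hsv[...,0]>172))&(hsv[...,1]>110)&(hsv[...,2]>70)&(abs(W[...,2]-.138)<.012)&(np.hypot(W[...,0]-.545,W[...,1]-.016)<.065)
    P=np.nanmedian(W[red],0) if red.any() else None
    print('t',s['time_s'],s['position'],'yaw',np.degrees(np.arctan2(s['tcp_rot'][1,0],s['tcp_rot'][0,0])),'F',s['force'],'M',s['moment'],'q6',s['joint_positions'][5])
    print('red',red.sum(),P, None if P is None else 'phi %.3f'%(np.radians(83.7)-np.arctan2(P[1]-.0163,P[0]-.003-.545)))
    cv2.imwrite(f'pics/{name}.png',cv2.resize(c['color'][150:270,250:410],None,fx=4.5,fy=4.5))
E
python3 -c "
from h import *
bar('s7')"
```

```text
t 12.55 [0.5432032  0.01729155 0.08798911] yaw -6.7188912310426545 F [-4.54712689 -0.0264591   1.56807994] M [0.00472176 0.90040117 0.14842233] q6 86.8012686607014
red 17 [0.57175115 0.04781358 0.14367617] phi 0.536
```

The handle is turning with the fingers, φ ≈ 0.54. I continue.

Request:
{"api": "drive_tool", "payload": {"steps": [[55, 0, 0, 0, 0, 0, 0.08], [55, 0, 0, 0, 0, 0, 0.16], [55, 0, 0, 0, 0, 0, 0.24], [55, 0, 0, 0, 0, 0, 0.32], [55, 0, 0, 0, 0, 0, 0.4], [55, 0, 0, 0, 0, 0, 0.46], [55, 0, 0, 0, 0, 0, 0.46]]}}

```text
time_s: 13.25
position: [0.5435, 0.0169, 0.088]
tcp_rot: [[0.691, -0.723, -0.004], [-0.723, -0.691, -0.001], [-0.002, 0.003, -1.0]]
force: [-5.0, -1.7, 1.8]
opening: 0.632
grasp_force: 4.3
```

```bash
python3 -c "
from h import *
bar('s8')"
```

```text
t 13.3 [0.54357771 0.0169491  0.08792628] yaw -46.21815716522557 F [-4.478792   -1.71413176  2.46902944] M [-0.16834934  0.90611578  0.23862422] q6 126.32363880626566
red 19 [0.5857976  0.02712272 0.14115439] phi 1.182
```

View pics/s8.png

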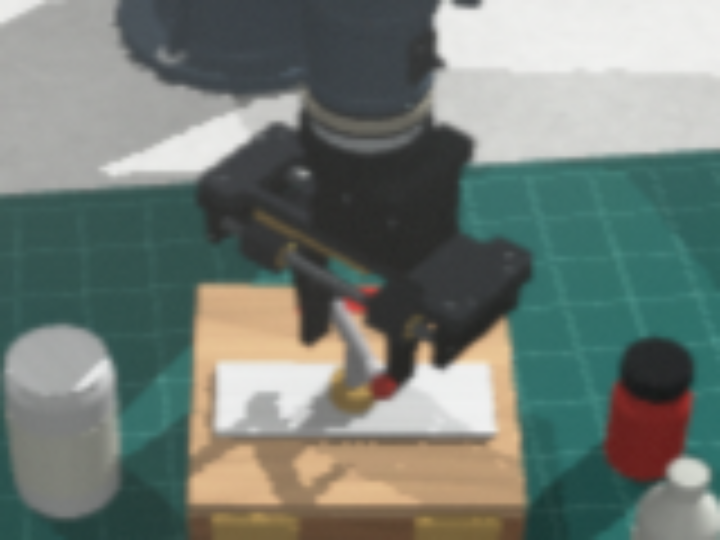

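In the crop the right finger bears on the red end at (385,385). The handle reads φ ≈ 1.2 and the moment is rising. I add about 0.18 rad more for margin, below the stop at 1.5.

Request:
{"api": "drive_tool", "payload": {"steps": [[55, 0, 0, 0, 0, 0, 0.06], [55, 0, 0, 0, 0, 0, 0.12], [55, 0, 0, 0, 0, 0, 0.12], [55, 0, 0, 0, 0, 0, 0.12]]}}

```text
time_s: 13.7
position: [0.5436, 0.0168, 0.0879]
tcp_rot: [[0.552, -0.834, -0.004], [-0.834, -0.552, -0.001], [-0.001, 0.003, -1.0]]
force: [-4.6, -1.0, 3.3]
opening: 0.633
grasp_force: 5.9
```

```bash
python3 -c "
from h import *
bar('s9')"
```

```text
t 13.75 [0.54362229 0.01679181 0.08793668] yaw -56.48472410289985 F [-5.12498178 -1.91673126  1.46854943] M [-0.18918784  0.81259328  0.34441637] q6 136.60376491388266
red 24 [0.58579346 0.01874148 0.14154176] phi 1.396
```

Now φ ≈ 1.36–1.40. I back the fingers off counter-clockwise and lift straight up.

Request:
{"api": "drive_tool", "payload": {"steps": [[55, 0, 0, 0, 0, 0, -0.08], [55, 0, 0, 0, 0, 0, -0.16], [55, 0, 0, 0, 0, 0, -0.24], [55, 0, 0, 0, 0, 0, -0.24], [55, 0, 0, 0, 0, 0, -0.24]]}}

```text
time_s: 14.25
position: [0.5465, 0.017, 0.0883]
tcp_rot: [[0.807, -0.59, 0.002], [-0.59, -0.807, -0.0], [0.002, -0.001, -1.0]]
force: [-0.5, -0.1, -0.2]
opening: 0.633
grasp_force: 0.0
```

Request:
{"api": "drive_tool", "payload": {"steps": [[55, 0, 0, -0.2, 0, 0, 0], [55, 0, 0, -0.5, 0, 0, 0], [55, 0, 0, -0.8, 0, 0, 0], [55, 0, 0, -1, 0, 0, 0], [55, 0, 0, -1, 0, 0, 0]]}}

```text
time_s: 14.75
position: [0.5489, 0.0167, 0.2121]
tcp_rot: [[0.807, -0.59, 0.01], [-0.59, -0.807, -0.002], [0.009, -0.005, -1.0]]
force: [0.8, -0.4, -0.7]
opening: 0.629
grasp_force: 0.0
```

Request:
{"api": "drive_tool", "payload": {"steps": [[55, 0, 0, -0.4, 0, 0, 0], [55, 0, 0, -0.7, 0, 0, 0], [55, 0, 0, -0.7, 0, 0, 0], [55, 0, 0, -0.7, 0, 0, 0], [55, 0, 0, -0.7, 0, 0, 0]]}}

```text
time_s: 15.25
position: [0.5441, 0.0173, 0.29]
tcp_rot: [[0.808, -0.589, -0.004], [-0.589, -0.808, 0.001], [-0.003, 0.002, -1.0]]
force: [-0.2, 0.1, -0.3]
opening: 0.632
grasp_force: 0.0
```

```bash
python3 -c "
from h import *
bar('s10')
c,W=cap('scene');print(np.nanmedian(W[217:221,300:315].reshape(-1,3),0),np.nanmedian(W[217:221,340:355].reshape(-1,3),0))"
```

```text
t 15.3 [0.54409403 0.01732725 0.28983003] yaw -36.10386581479863 F [-0.26757588  0.06911536 -0.46045019] M [0.03833308 0.07970978 0.05539882] q6 116.15782190609488
red 22 [0.58607723 0.02052912 0.14156588] phi 1.350
[ 0.45224662 -0.03386484  0.08671762] [0.46360545 0.08159789 0.08661704]
```

View pics/s10.png

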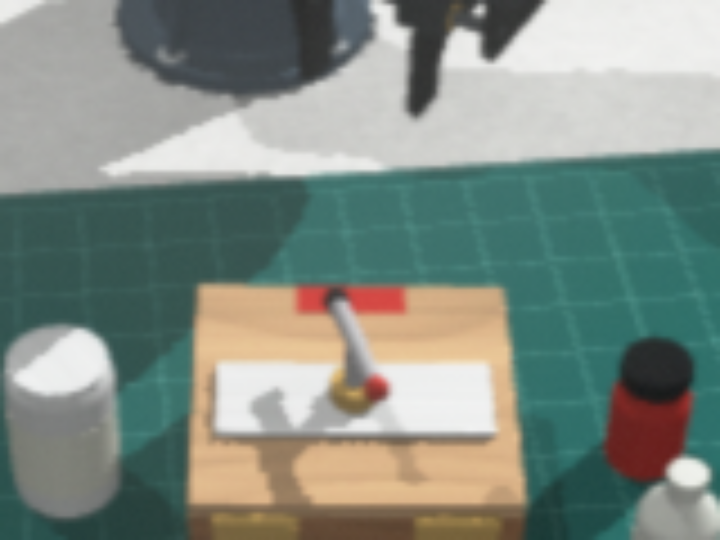

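The lid is flat at z ≈ 0.087. The handle rests at about 1.3 rad, with its red ball at (376,388) and black ball at (335,298), and the gripper is clear.

```bash
python3 -c "
from rig import order
print(order.hand_in())"
```

```text
the job is handed in; nothing more can be done
None
```

I handed the job in at about 15 s. By the camera the lid is flat shut and the T-handle, let go, rests at roughly 1.3 rad, with the gripper clear; I saw no contact with the other items but didn't re-measure them, and the hand-in returned no verdict.

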